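# Pack the demonstration kit tray in order of use

## Task

Finish packing the demonstration kit: its three instruments lie side by side in the white tray in order of use counted from the side with the steel carrying handle - the two-pronged fork, then the ball-ended probe that is already in the middle lane, then the flat-bladed spatula. Lay the fork and the spatula in their lanes with the nose tucked under the keeper bar and against the end wall, and push each handle down until it snaps flat beneath its spring catch. Leave the probe and everything else where it is.

Things in the scene. Friction and masses are not known exactly. Their poses are not given: they have to be found in the camera images.
- tray: White kit tray fixed to the bench, 172 x 116 mm. Origin: underside, centre of the middle lane; x along the lanes to the keeper end (roughly away from the robot), y across, z up. Lane floors 6 mm above the bench. Three lanes at y = -40, 0, +40, each 24 wide, 152 long (x = -76 to +76); ribs between them 11 high above the floor, so a handle stands 3 mm above them.
- tray_keeper (a point): Front lower edge of the keeper bar, middle lane (tray x = +54, z = 20). The bar bridges all lanes from here to the end wall (inner face tray x = +76); underside 14 mm above the lane floor, top 19. An instrument cannot go in level: its nose goes under tilted nose-down, 10 to 15 degrees, and forward to the wall; the heel then rests on the catch's slope. Axes as the tray's.
- tray_catch (a point): Tip of the middle lane's grey spring catch (tray x = -70, z = 21.5). One per lane, 22 wide: closed it overhangs the lane to x = -70 at 15.5 mm above the floor and slopes back to x = -76 at 28 mm, its flat top on to x = -88. A heel pressed down on it moves it back (3.6 N at rest, 600 N/m): 5 to 15 N at first, then little till the handle is flat; stopped early, it sticks halfway.
- carry_handle: Steel bar handle, 92 mm long, 22 mm wide and 18 mm high, fixed along one long side of the tray, either at the tray's y = +71 or y = -71 mm (drawn anew each time). Origin: underside, its centre. The lane nearest it is the first (31 mm away), the farthest the third (111 mm). The tray's other side carries only a flat white strip 6 mm high.
- fork: Loose two-pronged fork lying flat on the bench, 150 mm long, 70 g (hidden +-40%): straight grey handle 85 x 16 wide x 14 high, steel end 65 long flush with its underside. Origin: centre of the underside, midway; x to the nose (tip x = +75, heel x = -75, handle x = -75 to +10), z up. Its end is an 18 mm wide fork with two prongs, 5 mm thick. Goes in the first lane.
- spatula: Loose spatula lying flat on the bench, 150 mm long, 70 g (hidden +-40%): straight grey handle 85 x 16 wide x 14 high, steel end 65 long flush with its underside. Origin: centre of the underside, midway; x to the nose (tip x = +75, heel x = -75, handle x = -75 to +10), z up. Its end is a flat blade 16 mm wide, 4 mm thick. Goes in the third lane.
- probe: Probe lying in the middle lane already, 150 mm long, 70 g (hidden +-40%): straight grey handle 85 x 16 wide x 14 high, steel end 65 long flush with its underside. Origin: centre of the underside, midway; x to the nose (tip x = +75, heel x = -75, handle x = -75 to +10), z up. Its end is a 6 mm rod with a 10 mm ball. To be left there.
- fork_nose (a point): The tip of the nose of the fork, at its underside.
- fork_heel (a point): The heel end of the handle of the fork, at its underside.
- spatula_nose (a point): The tip of the nose of the spatula, at its underside.
- spatula_heel (a point): The heel end of the handle of the spatula, at its underside.
- probe_nose (a point): The tip of the nose of the probe, at its underside.
- probe_heel (a point): The heel end of the handle of the probe, at its underside.
- tape_core: Cardboard ring, 44 mm across, 16 mm high, on the bench between tray and instruments; bystander. Origin: centre of underside.
- screwdriver: Screwdriver, 170 mm long, lying beyond the instruments; bystander.
- mug: White mug, 80 mm wide, 92 mm high; bystander. Origin: centre of underside.
- flask: Green glass bottle, 66 mm wide, 170 mm high; bystander. Origin: centre of underside.
- offcut: Aluminium profile offcut, 100 x 30 x 30 mm; bystander. Origin: centre of underside.
Not all that is in view belongs to the job. Leave any pink or yellow look-alike of the spatula alone.

How it is judged:
At the end, for the whole second after the job is handed in: Fork in the lane next to the carrying handle, probe in the middle lane, spatula in the farthest lane; each lies flat on the lane floor (both ends within 4 mm of it, within 3 degrees of level), along the lane, nose under the keeper, centred along the lane to 5 mm, and at rest (x of fork in the frame of tray between -0.005 and 0.005 m and x of each of fork_nose, spatula_nose, probe_nose in the frame of tray above 0.06 m and z of each of fork_nose, fork_heel, spatula_nose, spatula_heel, probe_nose, probe_heel in the frame of tray below 0.01 m and angle between the x axis of each of fork, spatula, probe and the x axis of tray, either way round below 0.1 rad and angle between each of fork, spatula, probe's own z axis and vertical below 0.05 rad and horizontal distance between fork and carry_handle between 0.02 and 0.043 m and linear speed of each of fork, spatula, probe below 0.02 m/s and x of spatula in the frame of tray between -0.005 and 0.005 m and horizontal distance between spatula and carry_handle between 0.099 and 0.123 m and x of probe in the frame of tray between -0.005 and 0.005 m and horizontal distance between probe and carry_handle between 0.058 and 0.084 m); the robot touches nothing.
It fails at once if a bystander is moved more than 40 mm (distance of any of tape_core, screwdriver, mug, flask, offcut from where it was at the start of the episode above 0.04 m).
It fails at once if the probe is moved more than 20 mm from its place (distance of probe from where it was at the start of the episode above 0.02 m).
It also fails if it takes over 72 s, if anything falls off the work surface, if the arm or the gripper's body presses on something with over 40 N, if the wrist force passes 120 N, or if a joint passes its speed limit or range.

## Robot

A 7-joint arm with a two-finger parallel gripper is mounted at the origin on the work surface. World frame = base frame: x ahead of the robot, y to its left, z up, the work surface at z = 0. Lengths are in m, angles in rad, forces in N, time in s.
With the tool pointing down it reaches from about 0.35 to 0.9 m from the base axis. Payload 19.9 kg.
Tool frame: the origin (TCP) lies at the centre of the arm's flange, where the gripper is bolted on; the fingertips stand 199 mm ahead of it and the grasp point (between the pads) lies 180 mm ahead of it; z points along the fingers, y is the direction in which the jaws open and shut (so a half turn about z gives the same grasp; the last joint's range is limited). The gripper opens to 94 mm and grips with 3 to 60 N. Pads are 16 mm wide; open, the fingers measure 119 mm over their backs; the gripper's body (75 mm by 177 mm) begins 78 mm behind the grasp point.
Start: joints at [1.147, 0.417, -0.01, 1.614, 0.005, 1.111, -0.053], TCP at [0.233, -0.58, 0.405] pointing down, gripper open.
Joint ranges: [-2.81, 2.81], [-0.39, 2.02], [-1.27, 1.25], [0.06, 2.57], [-1.19, 4.33], [0.19, 2], [-2.82, 2.82]. Speed limits (rad/s): [1.89, 1.89, 2.39, 2.39, 3.01, 3.01, 3.01].

## Interface

Orientations are given as [roll, pitch, yaw] about the fixed x, y, z axes, in that order (R = Rz(yaw) Ry(pitch) Rx(roll)).
In Python, from bench import ctrl gives the robot as it stands. The module is installed in compiled form; this text tells all that it offers.
- The arm moves only by the shell command python3 -m crank 'ROWS' [FORCE]. ROWS is JSON, a list of rows, each a list of 7 numbers: the shift along the tool's x, y, z in mm, then the turn, a rotation vector about the tool's x, y, z in rad, then the closure in counts, from 0 (fully open) to 255 (shut). A call has 1 to 8 rows; each row is the pose to reach, as a shift and turn from the pose measured when the call began, along the tool's axes at that moment; what a row does not reach only later rows make up. A row lasts 1/12 s, in which the tool goes at most 41.7 mm and 7.16 degrees, less where a joint would pass 70% of its speed; a pose out of reach is approached as far as the arm can. A call with a gripper value outside its range is refused whole. The fingers move at their own pace and stop on an object; FORCE is the grip in N (left out, the last holds). Time passes only in rows, so rows that repeat a pose let the fingers close. It gives the time, the measured TCP pose, the force and the opening at its end, in the units of the state.
- ctrl.observe(): the state, without advancing time (a new reading comes with each control period).
- ctrl.get_image(name): name is "scene" or "top" or "wrist"; returns a dict with "color" (480x640x3 uint8, red, green, blue), "camera_matrix" (3x3 intrinsics, pixels), "extrinsics" (4x4, takes a point from camera to world coordinates); the wrist camera has in their place "mount" (4x4, takes a point from camera to tool coordinates, whose origin is the TCP and whose axes are the flange's). Camera axes: x right, y up, looking along -z (the intrinsics and any distortion apply to the point x, -y, -z); pixel columns grow to the right and rows downward; lengths in m; the calibration is good to about 2 mm. A picture is of the moment at which its call begins: read the wrist's pose just before it. There is no depth.
- ctrl.finish_job(): hands the job in, once; it reports no verdict.
Trained networks look in a picture, given as the dict that the camera call returned (one of the last four; its "shot" number tells which), for a name from the list of things; names that differ only in an ending like _2 or _b are one class to them, and where a whole thing is asked for, a point or a joint stands for the part that bears it (a point fixed in the world has none). Each returns a list of dicts, best first, with "confidence" (0 to 1); they miss things now and then, are a little off and sometimes report something else, mostly with a low value. They report only what shows in the picture. A call takes as long as a camera call. They do not tell look-alikes from the thing itself.
- ctrl.spot_in(name, picture): "location" ([x, y, z] in m, in the coordinates of the camera as it stood for that picture, good to about 4 mm: the middle of the surface that is visible of it).
The state is a dict: "t": time; "qpos": joint angles; "qvel": joint speeds; "joint_torque": joint torques, N m; "tool_pos": TCP position; "eef_rot": TCP orientation; "ft_force": force on the tool from outside, world axes, zero at the start; "ft_torque": the same for the moment, N m; "width": opening from 0.0 (shut) to 1.0 (fully open).
Only numpy, scipy, OpenCV 4.12 (cv2) and the standard library are available. Lean on these libraries where they do the work, as an engineer would, in place of code of your own. Each camera call takes 0.05 s, during which the arm holds its last target. There are 200 camera calls.

## Working session

There is one attempt and no reset: what is moved stays moved. The work goes in short steps, Python scripts to look and compute and a shell command to move; the robot and the scene stay as the last step left them, time stands still between calls to the robot, and variables do not carry over. Pictures are saved under pics/ and viewed, about 8 in all and at most 12, crops included, and the job is handed in when it is done.

```bash
mkdir -p pics; cat > h.py <<'E'
import numpy as np, cv2
from scipy.spatial.transform import Rotation as R
from bench import ctrl
def pose():
    s=ctrl.observe(); T=np.eye(4); T[:3,:3]=R.from_euler('xyz',s['eef_rot']).as_matrix(); T[:3,3]=s['tool_pos']; return T,s
def shot(name):
    T,s=pose(); p=ctrl.get_image(name)
    p['X']=np.array(p['extrinsics']) if name!='wrist' else T@np.array(p['mount']); return p
def spot(n,p,k=3):
    out=[]
    for d in ctrl.spot_in(n,p)[:k]:
        w=(p['X']@np.r_[d['location'],1])[:3]; out.append((round(d['confidence'],2),w.round(4),pix(w,p).round(0)))
    return out
def pix(w,p):
    c=(np.linalg.inv(p['X'])@np.r_[w,1])[:3]; c=np.array([c[0],-c[1],-c[2]]); u=np.array(p['camera_matrix'])@c; return u[:2]/u[2]
def ray(u,v,z,p):
    d=np.linalg.inv(np.array(p['camera_matrix']))@[u,v,1]; d=p['X'][:3,:3]@[d[0],-d[1],-d[2]]; o=p['X'][:3,3]
    return o+d*(z-o[2])/d[2]
def save(p,f,box=None,sc=1):
    im=p['color'][...,::-1]
    if box: im=im[box[1]:box[3],box[0]:box[2]]
    cv2.imwrite('pics/'+f,cv2.resize(im,None,fx=sc,fy=sc,interpolation=cv2.INTER_CUBIC))
E
python3 - <<'E'
from h import *
p=shot('top'); save(p,'top.png'); print([k for k in p], p['X'].round(3))
for n in ['tray','tray_keeper','tray_catch','carry_handle','fork','fork_nose','fork_heel','spatula','spatula_nose','spatula_heel','probe_nose','probe_heel','tape_core','mug','flask','offcut','screwdriver']:
    print(n,spot(n,p))
T,s=pose();print(T.round(3),s['width'],s['ft_force'])
E
```

```text
['color', 'camera_matrix', 'extrinsics', 'shot', 'X'] [[ 0.018  0.999 -0.047  0.464]
 [-1.     0.017 -0.014 -0.025]
 [-0.013  0.047  0.999  1.154]
 [ 0.     0.     0.     1.   ]]
tray [(0.66, array([0.566 , 0.1232, 0.0179]), array([265., 212.])), (0.61, array([ 0.7206, -0.3253,  0.0244]), array([461., 148.])), (0.39, array([ 0.5174, -0.2891,  0.0151]), array([444., 236.]))]
tray_keeper [(0.96, array([0.5627, 0.1227, 0.0138]), array([266., 213.]))]
tray_catch [(0.93, array([0.5624, 0.1212, 0.0195]), array([266., 213.])), (0.32, array([ 0.5266, -0.1671,  0.014 ]), array([391., 231.]))]
carry_handle [(0.72, array([ 0.517 , -0.2911,  0.0112]), array([444., 236.])), (0.59, array([0.5448, 0.0543, 0.019 ]), array([295., 222.]))]
fork [(0.8, array([ 0.5149, -0.2898,  0.0154]), array([444., 237.])), (0.26, array([ 0.4584, -0.4535,  0.0277]), array([518., 263.]))]
fork_nose [(0.58, array([ 0.5195, -0.2903,  0.0089]), array([444., 235.])), (0.25, array([0.5404, 0.1293, 0.0205]), array([262., 223.]))]
fork_heel [(0.87, array([ 0.5183, -0.2901,  0.0134]), array([444., 236.])), (0.69, array([ 0.52
[... 1163 characters left out ...]
1224, 0.0198]), array([265., 215.]))]
mug [(0.82, array([ 0.7742, -0.0239,  0.0355]), array([330., 122.]))]
flask [(0.98, array([0.5862, 0.4465, 0.1104]), array([108., 196.])), (0.24, array([ 0.5189, -0.2917,  0.0131]), array([445., 236.]))]
offcut [(0.9, array([ 0.4583, -0.4507,  0.0285]), array([517., 263.])), (0.57, array([ 0.5169, -0.291 ,  0.0141]), array([445., 236.]))]
screwdriver [(0.68, array([ 0.7193, -0.3265,  0.0243]), array([462., 148.])), (0.67, array([0.5435, 0.1261, 0.0184]), array([264., 222.]))]
[[ 0.928  0.374 -0.     0.233]
 [ 0.374 -0.928  0.    -0.58 ]
 [ 0.    -0.    -1.     0.405]
 [ 0.     0.     0.     1.   ]] 0.9983834493175479 [ 1.17417221 -0.01839096  0.23536648]
```

View pics/top.png

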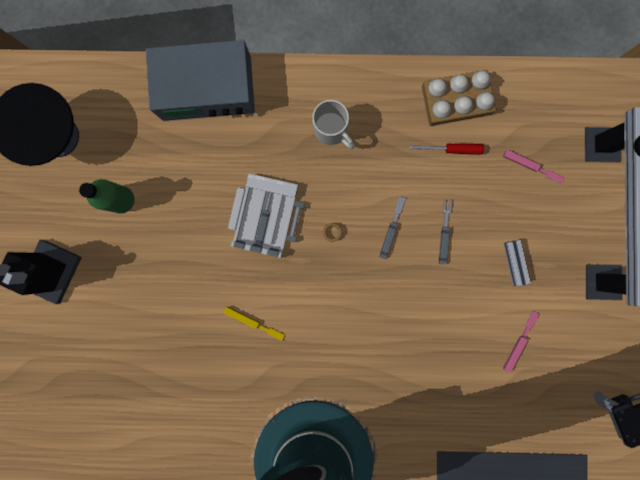

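The top view shows the tray at (266,213) with its keeper at the upper end and the carrying handle on its right side (297,222), which is tray -y. There are two grey instruments. The one at (391,230) looks like the spatula and the one at (444,236) like the fork. The pink items at (533,165) and (521,342) and the yellow one at (254,323) are look-alikes. I'll confirm with an enlarged crop.

```bash
python3 - <<'E'
from h import *
p=shot('top'); im=p['color'][...,::-1]
a=cv2.resize(im[185:275,370:470],(600,540),interpolation=cv2.INTER_CUBIC)
cv2.imwrite('pics/crop1.png',a)
b=cv2.resize(im[165:265,220:320],(600,600),interpolation=cv2.INTER_CUBIC); cv2.imwrite('pics/crop2.png',b)
E
```

```text
(no output)
```

View pics/crop1.png

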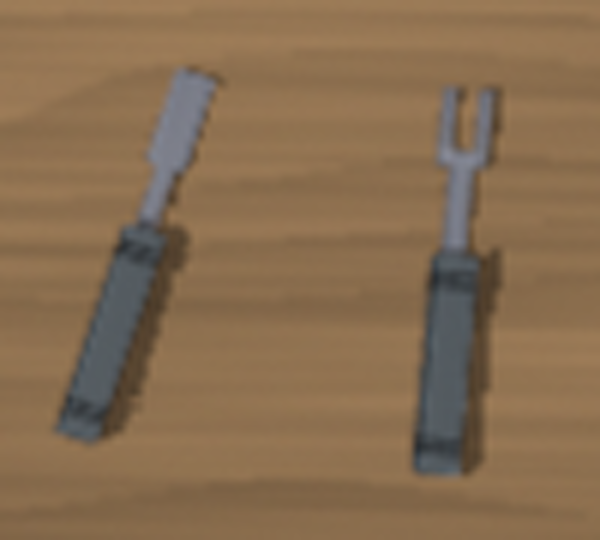

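View pics/crop2.png

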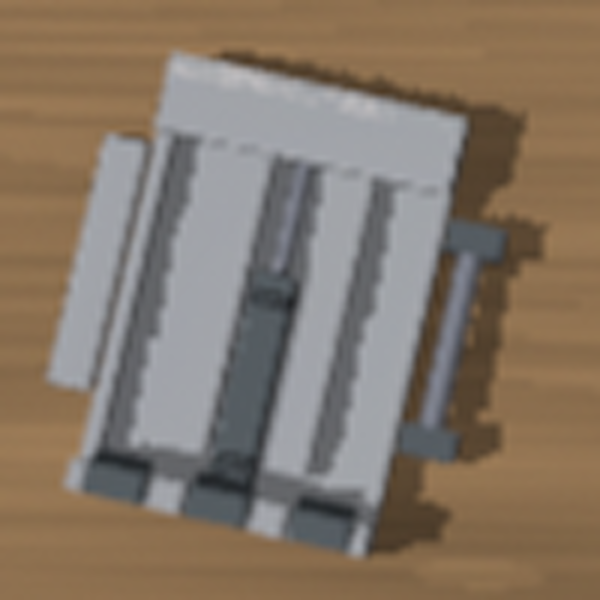

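The crop confirms two things. The fork has two prongs, with its heel at top-image (443,262) and tips at (448,200). The spatula has the flat blade, with its heel at (383,257) and tip at (403,197). The steel handle is on the tray's right (-y), so the fork goes to lane y=-40 and the spatula to y=+40. Next I'll localise both and move to look from the wrist.

```bash
cat >> h.py <<'E'
def rows(P,yaw,tilt=0):
    "row for TCP such that... P = TCP target; tool x at heading yaw, pointing down, then tilted nose-down by tilt about tool y"
    T,_=pose(); Rt=R.from_euler('xyz',[np.pi,0,yaw])*R.from_rotvec([0,-tilt,0])
    d=T[:3,:3].T@(np.array(P)-T[:3,3]); r=(R.from_matrix(T[:3,:3]).inv()*Rt).as_rotvec()
    print('row',(d*1000).round(1),r.round(4),'nrows',max(np.linalg.norm(d)*1000/41.7,np.linalg.norm(r)/0.125).round(1))
E
python3 - <<'E'
from h import *
p=shot('top')
def line(n,h,t,z):
    a=ray(*h,z,p);b=ray(*t,z,p);d=b-a;print(n,a.round(4),b.round(4),np.linalg.norm(d).round(4),np.arctan2(d[1],d[0]).round(4),((a+b)/2).round(4))
c=lambda x,y:(370+x/6,185+y/6); e=lambda x,y:(220+x/6,165+y/6)
line('fork',c(439,468),c(471,90),.007)
line('spat',c(80,434),c(196,72),.007)
line('keeper edge L-R',e(160,133),e(450,190),.025)
line('probe heel/nosevis',e(234,478),e(300,165),.015)
line('L side of strip',e(50,383),e(108,135),.006)
rows([.50,-.22,.42],0.0); print(np.array(ctrl.get_image('wrist')['mount']).round(3))
E
```

```text
fork [ 0.4557 -0.2894  0.007 ] [ 0.6018 -0.3008  0.007 ] 0.1466 -0.0776 [ 0.5288 -0.2951  0.007 ]
spat [ 0.4663 -0.1515  0.007 ] [ 0.6071 -0.1946  0.007 ] 0.1473 -0.2972 [ 0.5367 -0.173   0.007 ]
keeper edge L-R [0.6217 0.1661 0.025 ] [0.6016 0.0545 0.025 ] 0.1134 -1.749 [0.6116 0.1103 0.025 ]
probe heel/nosevis [0.4903 0.1359 0.015 ] [0.6115 0.1133 0.015 ] 0.1234 -0.1844 [0.5509 0.1246 0.015 ]
L side of strip [0.5261 0.2096 0.006 ] [0.6232 0.1896 0.006 ] 0.0992 -0.2035 [0.5746 0.1996 0.006 ]
row [ 381.6 -234.1  -15.4] [-1.000e-04  0.000e+00  3.828e-01] nrows 10.7
[[-0.     0.959  0.283  0.083]
 [ 1.     0.    -0.    -0.   ]
 [-0.     0.283 -0.959  0.019]
 [ 0.     0.     0.     1.   ]]
```

```bash
python3 -m crank '[[60,-40,-15,0,0,0.06,0],[100,-65,-15,0,0,0.12,0],[140,-90,-15,0,0,0.18,0],[180,-115,-15,0,0,0.24,0],[220,-140,-15,0,0,0.3,0],[260,-165,-15,0,0,0.38,0],[300,-190,-15,0,0,0.38,0],[340,-215,-15,0,0,0.38,0]]' 20; python3 -m crank '[[40,0,0,0,0,0,0],[60,-5,0,0,0,0,0],[60,-5,0,0,0,0,0],[60,-5,0,0,0,0,0]]'
python3 - <<'E'
from h import *
p=shot('wrist'); save(p,'w1.png')
for n,w in dict(forkheel=[.4557,-.2894,.007],forknose=[.6018,-.3008,.003],sh=[.4663,-.1515,.007],sn=[.6071,-.1946,.003]).items(): print(n,pix(w,p).round(0))
print(pose()[0].round(3)[:3])
E
```

```text
t: 1.72
tool_pos: [0.4281, -0.308, 0.4199]
eef_rot: [3.141, -0.0, 0.002]
ft_force: [0.3, -0.6, -0.9]
width: 0.999
t: 2.05
tool_pos: [0.4888, -0.3023, 0.4195]
eef_rot: [-3.142, -0.0, 0.004]
ft_force: [0.0, -0.5, -0.6]
width: 0.996
forkheel [310. 236.]
forknose [320. 102.]
sh [191. 226.]
sn [220.  96.]
[[ 1.     0.002 -0.     0.488]
 [ 0.002 -1.    -0.    -0.303]
 [-0.     0.    -1.     0.42 ]]
```

View pics/w1.png

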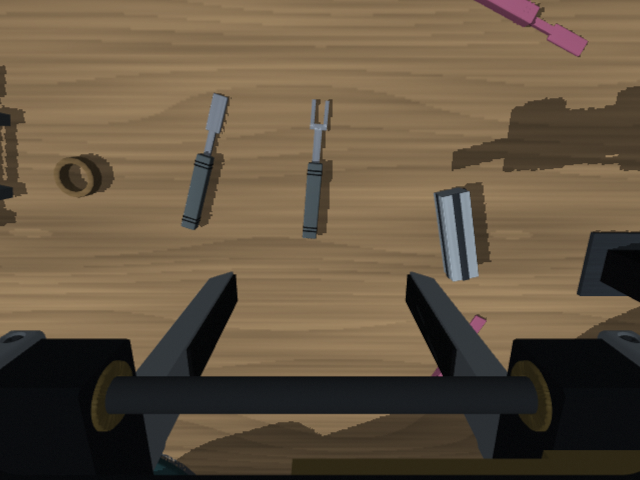

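The wrist view shows the spatula on the left (heel (190,226), tip (220,95)) and the fork in the middle (heel (310,237), tips (322,100)), which agrees with the top camera. I'll refine these by segmentation.

```bash
python3 - <<'E'
from h import *
p=shot('wrist'); hsv=cv2.cvtColor(p['color'],cv2.COLOR_RGB2HSV)
m=((hsv[...,1]<70)&(hsv[...,2]>60)).astype(np.uint8)
for n,(x0,y0,x1,y1) in dict(spat=(170,80,245,245),fork=(290,85,350,250)).items():
    r=np.zeros_like(m); r[y0:y1,x0:x1]=m[y0:y1,x0:x1]
    k,l,st,ce=cv2.connectedComponentsWithStats(r); i=1+np.argmax(st[1:,4]); ys,xs=np.where(l==i)
    P=np.array([ray(u,v,.010,p)[:2] for u,v in zip(xs,ys)])
    c=P.mean(0); w,V=np.linalg.eigh(np.cov(P.T)); d=V[:,1]*np.sign(V[0,1]); s=(P-c)@d; q=(P-c)@[-d[1],d[0]]
    mid=c+d*(s.max()+s.min())/2
    hq=q[s<s.min()+.08]; 
    print(n,st[i],'yaw',np.arctan2(d[1],d[0]).round(4),'len',(s.max()-s.min()).round(4),'mid',mid.round(4),'handle q mean/extent',hq.mean().round(4),hq.min().round(4),hq.max().round(4))
    yaw=np.arctan2(d[1],d[0]); g=mid-d*.015; print('grasp',g.round(4)); rows([*g,.25],yaw)
E
```

```text
spat [202  92  25  63 787] yaw -0.3205 len 0.0641 mid [ 0.5781 -0.1875] handle q mean/extent -0.0 -0.0085 0.0081
grasp [ 0.5639 -0.1827]
row [  76.7 -120.6  169.7] [5.000e-04 1.000e-04 3.219e-01] nrows 5.3
fork [302 174  18  53 723] yaw -0.0874 len 0.0586 mid [ 0.4968 -0.291 ] handle q mean/extent 0.0 -0.008 0.0079
grasp [ 0.4819 -0.2897]
row [ -5.5 -13.7 169.8] [0.0005 0.0001 0.0887] nrows 4.1
```

```bash
python3 -m crank '[[26,-10.5,40,0,0,0.088,0],[26,-10.5,80,0,0,0.088,0],[26,-10.5,120,0,0,0.088,0],[26,-10.5,160,0,0,0.088,0],[26,-10.5,190,0,0,0.088,0],[26,-10.5,210,0,0,0.088,0],[26,-10.5,218,0,0,0.088,0],[26,-10.5,218,0,0,0.088,0]]' 30; python3 -m crank '[[0,0,0,0,0,0,255],[0,0,0,0,0,0,255],[0,0,0,0,0,0,255],[0,0,0,0,0,0,255],[0,0,0,0,0,0,255],[0,0,0,0,0,0,255],[0,0,0,0,0,0,255],[0,0,0,0,0,0,255]]' 30
```

```text
t: 2.82
tool_pos: [0.5123, -0.2935, 0.201]
eef_rot: [3.142, 0.002, -0.088]
ft_force: [0.1, -0.1, 0.7]
width: 1.001
t: 3.48
tool_pos: [0.5124, -0.2935, 0.2011]
eef_rot: [3.142, 0.002, -0.088]
ft_force: [0.3, -0.7, -0.2]
width: 0.467
```

```bash
python3 -m crank '[[0,0,0,0,0,0,255],[0,0,0,0,0,0,255],[0,0,0,0,0,0,255],[0,0,0,0,0,0,255],[0,0,0,0,0,0,255],[0,0,0,0,0,0,255],[0,0,0,0,0,0,255],[0,0,0,0,0,0,255]]' 30;  python3 -m crank '[[0,0,-10,0,0,0,255],[0,0,-40,0,0,0,255],[0,0,-80,0,0,0,255],[0,0,-120,0,0,0,255],[0,0,-160,0,0,0,255],[0,0,-190,0,0,0,255],[0,0,-200,0,0,0,255],[0,0,-200,0,0,0,255]]'; python3 - <<'E'
from h import *
rows([.53,.08,.42],-.19)
E
```

```text
t: 4.15
tool_pos: [0.5124, -0.2934, 0.2011]
eef_rot: [3.142, 0.002, -0.088]
ft_force: [0.6, 0.2, 0.1]
width: 0.167
t: 4.82
tool_pos: [0.513, -0.2935, 0.4046]
eef_rot: [3.14, -0.002, -0.088]
ft_force: [0.1, -0.6, 0.5]
width: 0.171
row [ -15.9 -373.5  -16.2] [ 0.002  -0.0023  0.102 ] nrows 9.0
```

```bash
python3 -m crank '[[0,-40,-16,0,0,0.05,255],[0,-80,-16,0,0,0.1,255],[0,-120,-16,0,0,0.1,255],[0,-160,-16,0,0,0.1,255],[0,-200,-16,0,0,0.1,255],[0,-240,-16,0,0,0.1,255],[0,-280,-16,0,0,0.1,255],[0,-310,-16,0,0,0.1,255]]'; python3 -m crank '[[0,0,0,0,0,0,255],[0,0,0,0,0,0,255],[0,0,0,0,0,0,255]]'
python3 - <<'E'
from h import *
p=shot('wrist'); save(p,'w2.png'); print(pose()[0].round(4)[:3])
for n in ['tray_keeper','tray_catch','carry_handle','tray','probe_heel','fork_nose','fork_heel']: print(n,spot(n,p,2))
E
```

```text
t: 5.48
tool_pos: [0.5397, 0.0186, 0.4188]
eef_rot: [3.14, -0.001, -0.186]
ft_force: [0.6, 0.4, -0.3]
width: 0.166
t: 5.73
tool_pos: [0.5394, 0.018, 0.4178]
eef_rot: [3.139, 0.001, -0.186]
ft_force: [-0.3, -1.5, -1.1]
width: 0.164
[[ 9.825e-01 -1.862e-01 -1.000e-03  5.395e-01]
 [-1.862e-01 -9.825e-01 -2.200e-03  1.740e-02]
 [-5.000e-04  2.300e-03 -1.000e+00  4.180e-01]]
tray_keeper [(0.71, array([0.567 , 0.1208, 0.0185]), array([224., 203.]))]
tray_catch [(0.75, array([0.5668, 0.1203, 0.017 ]), array([224., 203.])), (0.51, array([ 0.7265, -0.0289,  0.0271]), array([333.,   8.]))]
carry_handle [(0.56, array([0.5511, 0.0526, 0.0203]), array([287., 206.])), (0.38, array([0.5411, 0.1197, 0.0179]), array([231., 225.]))]
tray [(0.96, array([0.5697, 0.1202, 0.018 ]), array([224., 200.])), (0.33, array([0.5541, 0.0156, 0.2306]), array([320., 270.]))]
probe_heel [(0.87, array([0.541 , 0.1233, 0.0198]), array([227., 226.]))]
fork_nose [(0.69, array([0.5563, 0.0104, 0.2323]), array([330., 265.])), (0.47, array([ 0.5321, -0.1703,  0.0095]), array([489., 184.]))]
fork_heel [(0.68, array([0.5572, 0.0146, 0.2324]), array([321., 265.])), (0.57, array([ 0.5315, -0.169 ,  0.0127]), array([489., 185.]))]
```

View pics/w2.png

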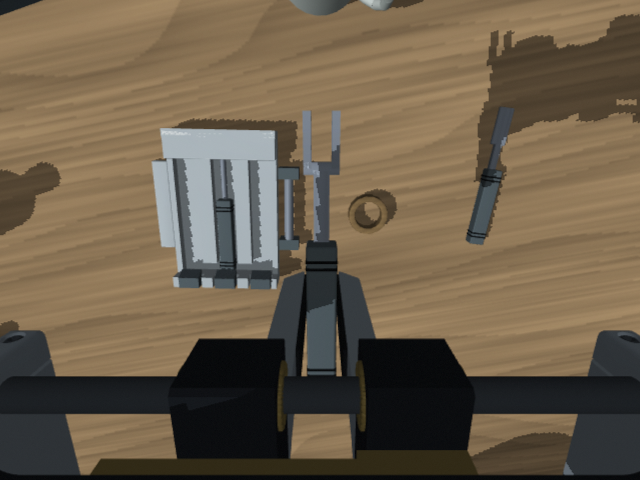

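```bash
python3 - <<'E'
from h import *
p=shot('wrist'); save(p,'w3.png',(150,118,350,293),4-.6); np.save('w3.npy',np.array([p['X'],]));np.save('K.npy',p['camera_matrix'])
E
```

```text
(no output)
```

View pics/w3.png

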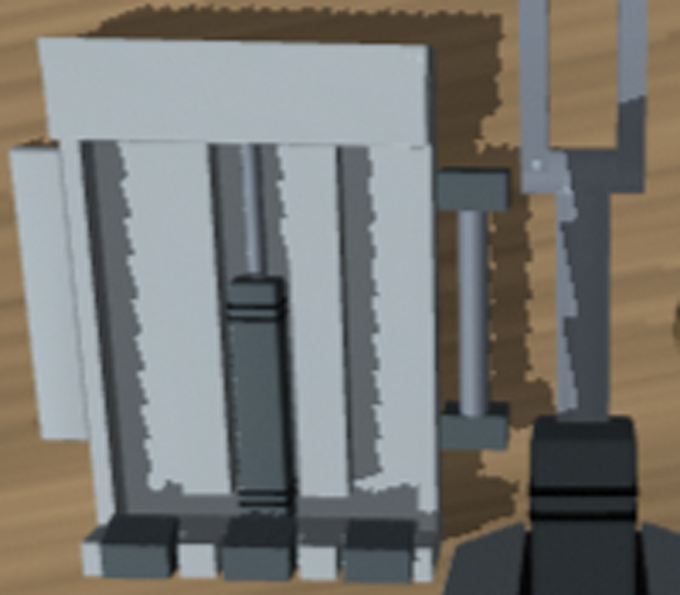

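The crop shows three empty-or-full lanes (left and right empty, probe in the middle), the grey catches at crop y 545–580, and the keeper's front edge at crop y 140. I'll fit the tray pose to these.

```bash
cat > fit.py <<'E'
from h import *
from scipy.optimize import least_squares
p=dict(X=np.load('w3.npy')[0],camera_matrix=np.load('K.npy'))
c=lambda x,y:(150+x/3.4,118+y/3.4)
D=[((50,137),(54,58,25)),((432,146),(54,-58,25)),((140,545),(-76,40,34)),((258,547),(-76,0,34)),((379,550),(-76,-40,34)),((140,577),(-88,40,34)),((258,580),(-88,0,34)),((379,582),(-88,-40,34)),((256,280),(10,0,20))]
A=np.array([ray(*c(*a),b[2]/1000,p)[:2] for a,b in D]); B=np.array([b[:2] for a,b in D])/1000
def f(v): 
    Rm=np.array([[np.cos(v[2]),-np.sin(v[2])],[np.sin(v[2]),np.cos(v[2])]]); return (B@Rm.T+v[:2]-A).ravel()
s=least_squares(f,[.55,.12,-.19],loss='soft_l1',f_scale=.002); print(s.x.round(4)); print((f(s.x).reshape(-1,2)*1000).round(1))
# fork tip: prong tips px at z~?
for z in (.217,.22): print(ray(307,112,z,p).round(4),ray(337,112,z,p).round(4))
T=pose()[0]; print(T[:3,3])
E
python3 fit.py
```

```text
[ 0.5602  0.1211 -0.2081]
[[-0.6 -0.6]
 [-0.2  0.2]
 [ 0.6  1.1]
 [ 0.2 -0. ]
 [ 0.5 -0.2]
 [-0.1  0.2]
 [-0.  -0.7]
 [-0.1 -0.4]
 [-0.3  0.6]]
[0.6316 0.0079 0.217 ] [ 0.6289 -0.0065  0.217 ]
[0.6314 0.0079 0.22  ] [ 0.6288 -0.0063  0.22  ]
[0.5396517  0.01831631 0.4187957 ]
```

```bash
cat >> h.py <<'E'
TR=np.array([.5602,.1211]); TY=-.2081
def tray(x,y,z): c,s=np.cos(TY),np.sin(TY); x,y=x/1000,y/1000; return np.array([TR[0]+c*x-s*y,TR[1]+s*x+c*y,z/1000])
def nrow(N,xyz,tilt):
    "row that brings tool point N (mm) to tray point xyz (mm above bench)"
    T,_=pose(); Rt=R.from_euler('xyz',[np.pi,0,TY])*R.from_rotvec([0,-np.deg2rad(tilt),0])
    P=tray(*xyz)-Rt.apply(np.array(N)/1000); d=T[:3,:3].T@(P-T[:3,3]); r=(R.from_matrix(T[:3,:3]).inv()*Rt).as_rotvec()
    print(xyz,tilt,(d*1000).round(1),r.round(3))
E
python3 - <<'E'
from h import *
N=(92,0,201)
for a,t in [((40,-40,60),12),((40,-40,30),12),((40,-40,8.5),12)]: nrow(N,a,t)
E
```

```text
(40, -40, 60) 12 [ -8.  -65.2 142.9] [ 0.004 -0.21   0.022]
(40, -40, 30) 12 [ -8.  -65.3 172.9] [ 0.004 -0.21   0.022]
(40, -40, 8.5) 12 [ -8.1 -65.3 194.4] [ 0.004 -0.21   0.022]
```

```bash
python3 -m crank '[[-8,-35,10,0.002,-0.1,0.02,255],[-8,-65,30,0.004,-0.2,0.022,255],[-8,-65,70,0.004,-0.21,0.022,255],[-8,-65,105,0.004,-0.21,0.022,255],[-8,-65,135,0.004,-0.21,0.022,255],[-8,-65,155,0.004,-0.21,0.022,255],[-8,-65,160,0.004,-0.21,0.022,255],[-8,-65,160,0.004,-0.21,0.022,255]]'
python3 - <<'E'
from h import *
p=shot('wrist'); save(p,'w4.png',(150,60,450,300),2.5)
for n in ['fork_nose']: print(n,spot(n,p,2))
N=(92,0,201)
for a,t in [((40,-40,25),12),((40,-40,8.5),12),((60,-40,8.5),12),((75,-40,8.5),12)]: nrow(N,a,t)
print('tip px by model',pix((pose()[0]@[.092,0,.201,1])[:3],p))
E
```

```text
t: 6.85
tool_pos: [0.5437, 0.0833, 0.2578]
eef_rot: [3.141, 0.211, -0.209]
ft_force: [0.1, -0.2, -0.1]
width: 0.17
fork_nose [(0.94, array([0.5223, 0.085 , 0.0748]), array([327., 268.]))]
(40, -40, 25) 12 [ 3.5 -0.1 18.9] [-0.001 -0.001 -0.   ]
(40, -40, 8.5) 12 [ 6.9 -0.1 35. ] [-0.001 -0.001 -0.   ]
(60, -40, 8.5) 12 [26.5 -0.1 30.9] [-0.001 -0.001 -0.   ]
(75, -40, 8.5) 12 [41.2 -0.1 27.8] [-0.001 -0.001 -0.   ]
tip px by model [320.79730038 109.94462021]
```

View pics/w4.png

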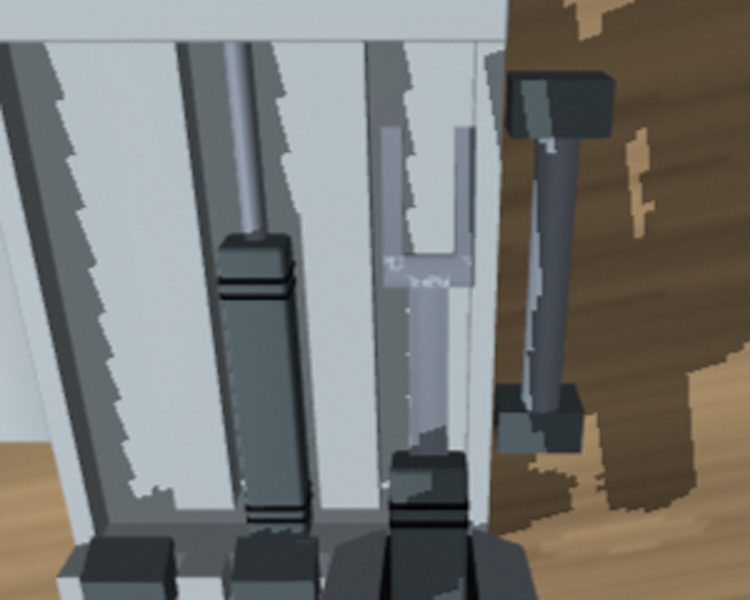

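The view shows the fork over the first lane. Its tip is at px (321,111), where the model predicts (321,110), and the lane is clear, so I can insert it.

```bash
python3 -m crank '[[3.5,0,19,0,0,0,255],[7,0,35,0,0,0,255],[7,0,35,0,0,0,255],[17,0,33,0,0,0,255],[26.5,0,31,0,0,0,255],[33,0,29.5,0,0,0,255],[36,0,29,0,0,0,255],[36,0,29,0,0,0,255]]'; python3 - <<'E'
from h import *
T,s=pose(); print(s['ft_force'],s['ft_torque'])
N=(92,0,201)
for a,t in [((75,-40,8.5),12),((75,-40,8.5),10),((76,-40,8),9.5)]: nrow(N,a,t)
E
```

```text
t: 7.62
tool_pos: [0.5738, 0.0771, 0.2245]
eef_rot: [-3.141, 0.207, -0.209]
ft_force: [-0.2, 0.0, -0.2]
width: 0.163
[-0.20710124  0.00450472 -0.16404151] [ 0.00884111 -0.16884429 -0.03297714]
(75, -40, 8.5) 12 [ 4.3 -0.3 -0.6] [-0.001 -0.002 -0.001]
(75, -40, 8.5) 10 [-2.6 -0.3  2.7] [-0.001  0.033 -0.001]
(76, -40, 8) 9.5 [-3.3 -0.3  3.9] [-0.001  0.041 -0.001]
```

```bash
python3 -m crank '[[4.5,0,-0.6,0,0,0,255],[5,0,-0.6,0,0,0,255],[5,0,-0.6,0,0,0,255],[2,0,1.5,0,0.016,0,255],[-1.5,0,3,0,0.033,0,255],[-1.5,0,3,0,0.033,0,255]]'; python3 - <<'E'
from h import *
T,s=pose(); print(s['ft_force'],s['ft_torque'])
N=(92,0,201)
for a,t in [((75,-40,8.5),10),((76,-40,8),8.5)]: nrow(N,a,t)
E
```

```text
t: 8.12
tool_pos: [0.5711, 0.0779, 0.2218]
eef_rot: [-3.141, 0.174, -0.209]
ft_force: [-1.2, 0.5, -0.3]
width: 0.165
[-1.19518174  0.46819339 -0.2756428 ] [ 0.16013927  0.39310137 -0.01551695]
(75, -40, 8.5) 10 [-0.4 -0.1 -0.6] [-0.001 -0.    -0.   ]
(76, -40, 8) 8.5 [-4.5 -0.1  2.2] [-0.001  0.026 -0.   ]
```

```bash
python3 -m crank '[[-2.5,0,1.5,0,0.015,0,255],[-2.5,0,1.5,0,0.015,0,255],[-2.5,0,1.5,0,0.015,0,150],[-2.5,0,1.5,0,0.015,0,150],[-2.5,0,1.5,0,0.015,0,150],[-2.5,0,1.5,0,0.015,0,150],[-2.5,0,-20,0,0.015,0,150],[-2.5,0,-50,0,0.015,0,150]]'; python3 - <<'E'
from h import *
p=shot('wrist'); save(p,'w5.png',(150,60,450,300),2.5); print(pose()[1]['ft_force'])
N=(0,0,199)
for a,t in [((-48,-40,60),0),((-48,-40,36),0),((-48,-40,20),0)]: nrow(N,a,t)
E
```

```text
t: 8.78
tool_pos: [0.5765, 0.0764, 0.2701]
eef_rot: [3.141, 0.163, -0.208]
ft_force: [0.1, -0.3, -0.1]
width: 0.41
[4.26425749 0.39263797 7.61758774]
(-48, -40, 60) 0 [-72.    0.4  29.5] [-0.002  0.155 -0.001]
(-48, -40, 36) 0 [-68.3   0.4  53.2] [-0.002  0.155 -0.001]
(-48, -40, 20) 0 [-65.8   0.5  69. ] [-0.002  0.155 -0.001]
```

View pics/w5.png

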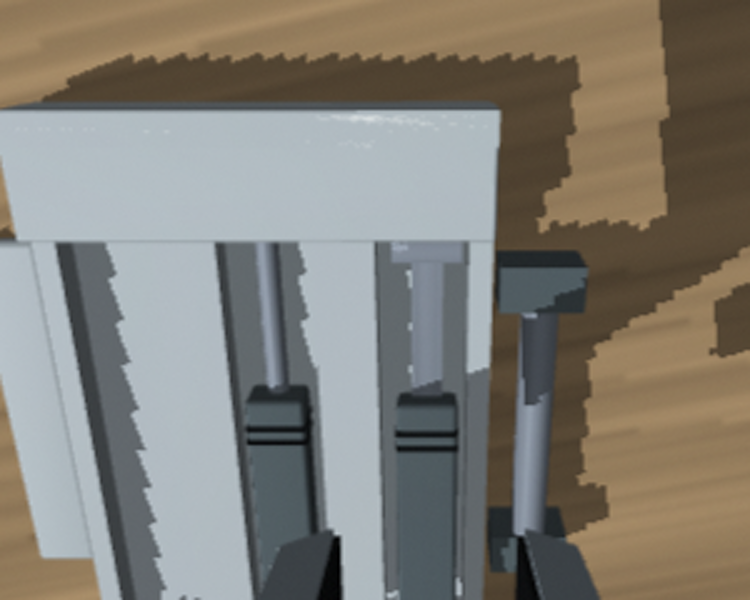

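The fork nose is under the keeper in the first lane (crop (428,250)), and the heel end is still raised. I'll close the fingers and press.

```bash
python3 -m crank '[[-25,0,-5,0,0.08,0,255],[-50,0,10,0,0.155,0,255],[-72,0,25,0,0.155,0,255],[-72,0,29,0,0.155,0,255],[-72,0,29,0,0.155,0,255],[-72,0,29,0,0.155,0,255],[-72,0,29,0,0.155,0,255],[-72,0,29,0,0.155,0,255]]'; python3 -m crank '[[0,0,0,0,0,0,255],[0,0,0,0,0,0,255]]';python3 - <<'E'
from h import *
print(pose()[1]['ft_force'])
for a,t in [((-48,-40,42),0),((-48,-40,20),0)]: nrow((0,0,199),a,t)
E
```

```text
t: 9.5
tool_pos: [0.5059, 0.0921, 0.2598]
eef_rot: [-3.139, -0.0, -0.21]
ft_force: [0.4, -0.4, 0.2]
width: 0.004
t: 9.67
tool_pos: [0.5064, 0.0919, 0.2599]
eef_rot: [-3.139, -0.001, -0.21]
ft_force: [-0.5, 0.7, -1.4]
width: 0.004
[-0.46436253  0.67020449 -1.40962475]
(-48, -40, 42) 0 [-1.4  0.3 18.9] [-0.003 -0.001 -0.002]
(-48, -40, 20) 0 [-1.4  0.4 40.9] [-0.003 -0.001 -0.002]
```

```bash
python3 -m crank '[[-1.4,0.3,12,0,0,0,255],[-1.4,0.3,18,0,0,0,255],[-1.4,0.3,22,0,0,0,255],[-1.4,0.3,26,0,0,0,255],[-1.4,0.3,30,0,0,0,255]]';python3 -m crank '[[0,0,4,0,0,0,255],[0,0,8,0,0,0,255],[0,0,11.5,0,0,0,255],[0,0,12,0,0,0,255]]'
```

```text
t: 10.08
tool_pos: [0.5049, 0.0921, 0.2297]
eef_rot: [-3.139, -0.0, -0.21]
ft_force: [-3.1, 1.0, 4.3]
width: 0.004
t: 10.42
tool_pos: [0.5051, 0.0924, 0.2191]
eef_rot: [-3.14, -0.0, -0.21]
ft_force: [-20.6, -3.6, 56.3]
width: 0.004
```

```bash
python3 -m crank '[[0,0,-10,0,0,0,255],[0,0,-50,0,0,0,255],[0,0,-90,0,0,0,255],[0,0,-130,0,0,0,255],[-30,0,-170,0,0,0,200],[-50,0,-200,0,0,0,100],[-50,0,-200,0,0,0,0],[-50,0,-200,0,0,0,0]]'; python3 - <<'E'
from h import *
p=shot('wrist'); cx,cy=pix(tray(0,-20,20),p); print(cx,cy)
x0=int(max(0,min(440,cx-100)));y0=int(max(0,cy-110)); save(p,'w6.png',(x0,y0,x0+200,y0+190),3)
# predicted heel-top px if flat, with tray fit
for y in (-40,0): print([((pix(tray(x,y,z),p)-[x0,y0])*3).round(0) for x,z in [(-70,20),(10,20)]])
rows([.5229,-.1695,.25],-.31)
E
```

```text
t: 11.08
tool_pos: [0.4556, 0.1027, 0.4211]
eef_rot: [-3.139, -0.005, -0.209]
ft_force: [-0.4, -0.3, -1.1]
width: 0.253
303.4523515106657 118.04783791128821
[array([360., 534.]), array([360., 299.])]
[array([249., 534.]), array([242., 299.])]
row [121.6 252.3 169.2] [-0.0023 -0.0023  0.1   ] nrows 7.8
```

View pics/w6.png

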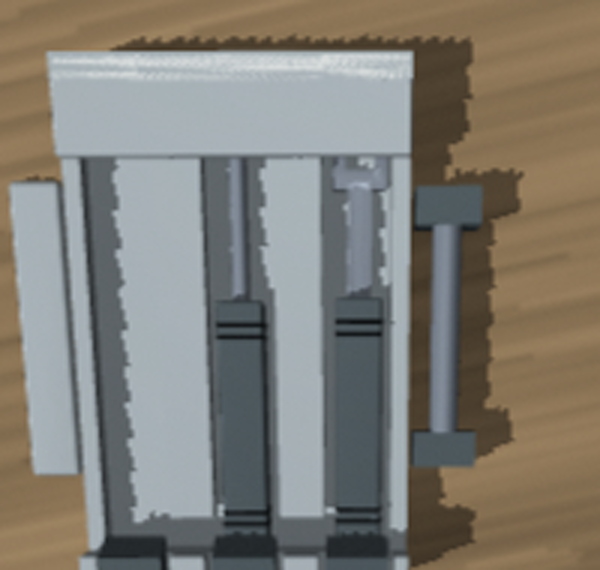

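The fork lies beside the probe with its handle bands aligned (crop y≈325 and 515) and both heels under their catches, so it's in. Next the spatula.

```bash
python3 -m crank '[[17,36,0,0,0,0.02,0],[34,72,0,0,0,0.04,0],[51,108,0,0,0,0.06,0],[68,144,0,0,0,0.08,0],[85,180,0,0,0,0.1,0],[102,216,0,0,0,0.1,0],[119,250,0,0,0,0.1,0],[121.6,252.3,0,0,0,0.1,0]]'; python3 - <<'E'
from h import *
p=shot('wrist'); save(p,'w7.png',(200,60,440,270),3)
print([((pix(w,p)-[200,60])*3).round(0) for w in ([.4663,-.1515,.014],[.6071,-.1946,.004])]); 
np.save('w7.npy',p['X']); rows([.5229,-.1695,.201],-.31)
E
```

```text
t: 11.8
tool_pos: [0.5227, -0.1771, 0.4168]
eef_rot: [-3.142, 0.0, -0.318]
ft_force: [0.0, -0.0, 0.0]
width: 0.863
[array([347., 604.]), array([337., 207.])]
row [ -1.4  -4.4 215.7] [-0.001   0.0006 -0.0058] nrows 5.2
```

View pics/w7.png

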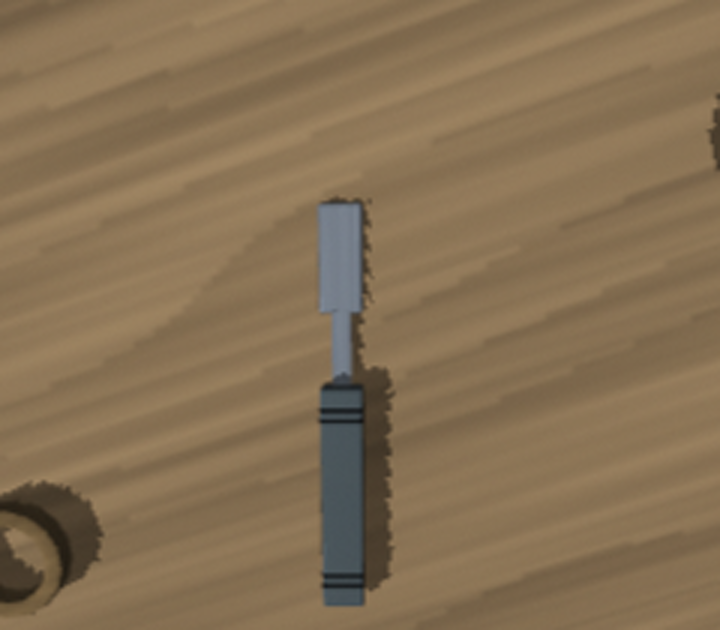

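The spatula (flat blade, grey handle) is at crop heel (344,604) and tip (341,203), almost aligned with the tool.

```bash
python3 - <<'E'
from h import *
p=dict(X=np.load('w7.npy'),camera_matrix=np.load('K.npy'))
a=ray(200+344/3,60+604/3,.014,p);b=ray(200+341/3,60+203/3,.004,p); d=(b-a)[:2];L=np.linalg.norm(d);yaw=np.arctan2(d[1],d[0]);g=b[:2]-d/L*.092
print(L,yaw,a,b,g); rows([*g,.201],yaw)
E
```

```text
0.14848607051307638 -0.3145017282270719 [ 0.46683323 -0.15053405  0.014     ] [ 0.60803615 -0.19646713  0.004     ] [ 0.52054869 -0.16800761]
row [ -4.1  -5.1 215.7] [-0.001   0.0006 -0.0013] nrows 5.2
```

```bash
python3 -m crank '[[-4,-5,40,0,0,0,0],[-4,-5,80,0,0,0,0],[-4,-5,120,0,0,0,0],[-4,-5,160,0,0,0,0],[-4,-5,195,0,0,0,0],[-4,-5,212,0,0,0,0],[-4,-5,216,0,0,0,0],[-4,-5,216,0,0,0,100]]' 30; python3 -m crank '[[0,0,0,0,0,0,255],[0,0,0,0,0,0,255],[0,0,0,0,0,0,255],[0,0,0,0,0,0,255],[0,0,0,0,0,0,255],[0,0,0,0,0,0,255],[0,0,0,0,0,0,255],[0,0,0,0,0,0,255]]' 30;python3 -m crank '[[0,0,0,0,0,0,255],[0,0,0,0,0,0,255],[0,0,0,0,0,0,255],[0,0,0,0,0,0,255],[0,0,0,0,0,0,255],[0,0,0,0,0,0,255]]' 30
```

```text
t: 12.52
tool_pos: [0.5199, -0.1673, 0.1995]
eef_rot: [-3.141, 0.005, -0.315]
ft_force: [-4.3, -1.1, 8.5]
width: 0.958
t: 13.18
tool_pos: [0.5205, -0.1671, 0.1994]
eef_rot: [-3.141, 0.004, -0.315]
ft_force: [-0.7, -0.9, 19.9]
width: 0.401
t: 13.68
tool_pos: [0.5213, -0.1668, 0.1994]
eef_rot: [-3.141, 0.002, -0.314]
ft_force: [-0.2, -0.2, 21.4]
width: 0.17
```

```bash
python3 -m crank '[[0,0,-10,0,0,0,255],[0,0,-40,0,0,0,255],[0,0,-80,0,0,0,255],[0,0,-120,0,0,0,255],[0,0,-140,0,0,0,255],[0,0,-140,0,0,0,255]]'; python3 - <<'E'
from h import *
for a,t in [((-30,40,140),0),((36,40,60),12)]: nrow((92,0,199.5),a,t)
E
```

```text
t: 14.18
tool_pos: [0.5225, -0.1667, 0.343]
eef_rot: [-3.141, -0.003, -0.314]
ft_force: [0.8, 0.2, -1.1]
width: 0.164
(-30, 40, 140) 0 [-178.4 -312.3    3.3] [-0.001 -0.003 -0.106]
(36, 40, 60) 12 [ -69.7 -323.8   68.8] [-0.012 -0.212 -0.105]
```

```bash
python3 -m crank '[[-9,-40,0,0,0,0,255],[-18,-80,0,0,0,0,255],[-27,-120,0,0,0,0,255],[-36,-160,0,0,0,0,255],[-45,-200,0,0,-0.05,-0.05,255],[-54,-240,0,-0.01,-0.1,-0.1,255],[-62,-280,10,-0.01,-0.2,-0.1,255],[-70,-318,20,-0.012,-0.212,-0.105,255]]'; python3 -m crank '[[0,-6,15,0,0,0,255],[0,-6,25,0,0,0,255],[0,-6,30,0,0,0,255],[0,-6,30,0,0,0,255]]'; python3 - <<'E'
from h import *
p=shot('wrist'); save(p,'w8.png',(200,60,440,300),2.5)
N=(92,0,199.5)
for a,t in [((40,40,25),12),((40,40,8.5),12),((60,40,8.5),12),((70,40,8.5),12),((75,40,8.5),12)]: nrow(N,a,t)
print('tip by model in crop',(pix((pose()[0]@[.092,0,.1955,1])[:3],p)-[200,60])*2.5)
E
```

```text
t: 14.85
tool_pos: [0.5538, 0.1596, 0.3215]
eef_rot: [3.14, 0.217, -0.208]
ft_force: [1.2, -1.2, -1.1]
width: 0.168
t: 15.18
tool_pos: [0.5482, 0.1658, 0.2903]
eef_rot: [3.138, 0.219, -0.209]
ft_force: [0.9, -0.6, -0.4]
width: 0.164
(40, 40, 25) 12 [23.   1.  48.4] [ 0.002  0.008 -0.001]
(40, 40, 8.5) 12 [26.5  1.  64.5] [ 0.002  0.008 -0.001]
(60, 40, 8.5) 12 [46.   1.  60.2] [ 0.002  0.008 -0.001]
(70, 40, 8.5) 12 [55.8  1.  58.1] [ 0.002  0.008 -0.001]
(75, 40, 8.5) 12 [60.7  1.  57. ] [ 0.002  0.008 -0.001]
tip by model in crop [304.89885952 124.96061191]
```

View pics/w8.png

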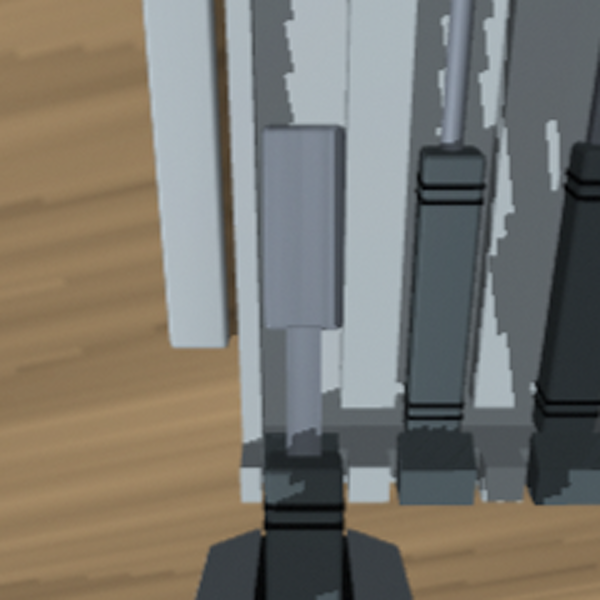

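The spatula is over the left (third) lane, with its tip at crop (303,126) against the model's (305,125). I'll insert it.

```bash
python3 -m crank '[[12,1,30,0.002,0.008,0,255],[23,1,48,0.002,0.008,0,255],[26.5,1,64.5,0.002,0.008,0,255],[26.5,1,64.5,0.002,0.008,0,255],[40,1,61.5,0.002,0.008,0,255],[50,1,59.5,0.002,0.008,0,255],[55.8,1,58,0.002,0.008,0,255],[55.8,1,58,0.002,0.008,0,255]]'; python3 - <<'E'
from h import *
T,s=pose(); print(s['ft_force'],s['ft_torque'])
for a,t in [((75,40,8.5),12),((75.5,40,8),10),((75.5,40,7.5),9)]: nrow((92,0,199.5),a,t)
E
```

```text
t: 15.9
tool_pos: [0.5907, 0.1546, 0.2233]
eef_rot: [3.141, 0.208, -0.211]
ft_force: [-0.3, 0.2, -0.7]
width: 0.168
[-0.31389292  0.2440186  -0.71971949] [-0.03581634 -0.19810686 -0.09792182]
(75, 40, 8.5) 12 [ 3.6 -0.9 -0.2] [-0.    -0.001 -0.003]
(75.5, 40, 8) 10 [-2.8 -0.9  3.5] [-0.     0.034 -0.003]
(75.5, 40, 7.5) 9 [-6.1 -0.9  5.7] [-0.     0.051 -0.003]
```

```bash
python3 -m crank '[[3.6,-0.9,-0.2,0,0,0,255],[4.2,-0.9,-0.2,0,0,0,255],[0,-0.9,2,0,0.017,0,255],[-2.8,-0.9,3.5,0,0.034,0,255],[-4.5,-0.9,4.5,0,0.043,0,255],[-4.5,-0.9,4.5,0,0.043,0,255]]'; python3 -m crank '[[0,0,0,0,0,0,150],[0,0,0,0,0,0,150],[0,0,0,0,0,0,150],[0,0,0,0,0,0,150],[0,0,-20,0,0,0,150],[0,0,-50,0,0,0,150],[0,0,-50,0,0,0,150]]';  python3 - <<'E'
from h import *
p=shot('wrist'); save(p,'w9.png',(180,60,440,300),2.3)
for a,t in [((-48,40,60),0),((-48,40,36),0)]: nrow((0,0,199),a,t)
E
```

```text
t: 16.4
tool_pos: [0.5851, 0.1569, 0.2198]
eef_rot: [3.141, 0.165, -0.211]
ft_force: [-3.5, -0.3, -0.5]
width: 0.17
t: 16.98
tool_pos: [0.595, 0.1553, 0.2738]
eef_rot: [-3.139, 0.159, -0.211]
ft_force: [0.3, -0.9, 1.1]
width: 0.416
(-48, 40, 60) 0 [-71.3   0.7  24.4] [-0.002  0.161 -0.003]
(-48, 40, 36) 0 [-67.4   0.7  48.1] [-0.002  0.161 -0.003]
```

View pics/w9.png

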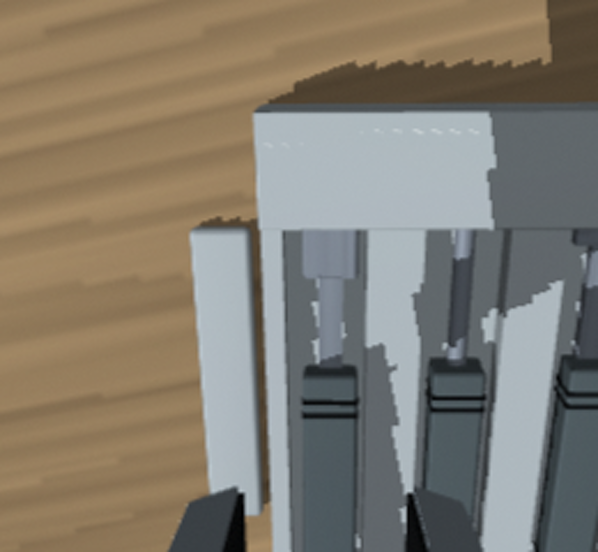

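The blade is under the keeper in the third lane (crop (330,250)), so it's ready to press.

```bash
python3 -m crank '[[-25,0,-5,0,0.08,0,255],[-50,0,10,0,0.16,0,255],[-71,0.7,20,0,0.16,0,255],[-71,0.7,24,0,0.16,0,255],[-71,0.7,24,0,0.16,0,255],[-71,0.7,24,0,0.16,0,255],[-71,0.7,24,0,0.16,0,255],[-71,0.7,24,0,0.16,0,255]]'; python3 -m crank '[[0,0,0,0,0,0,255],[0,0,0,0,0,0,255]]';python3 - <<'E'
from h import *
for a,t in [((-48,40,42),0),((-48,40,20),0)]: nrow((0,0,199),a,t)
E
```

```text
t: 17.7
tool_pos: [0.5226, 0.1698, 0.2594]
eef_rot: [-3.14, 0.0, -0.212]
ft_force: [-0.1, -0.4, 0.2]
width: 0.01
t: 17.87
tool_pos: [0.523, 0.1696, 0.2594]
eef_rot: [-3.14, 0.0, -0.213]
ft_force: [0.2, 0.4, 0.0]
width: 0.006
(-48, 40, 42) 0 [-1.6 -0.2 18.4] [-0.002  0.    -0.005]
(-48, 40, 20) 0 [-1.6 -0.2 40.4] [-0.002  0.    -0.005]
```

```bash
python3 -m crank '[[-1.5,0,12,0,0,0,255],[-1.5,0,18,0,0,0,255],[-1.5,0,22,0,0,0,255],[-1.5,0,26,0,0,0,255],[-1.5,0,30,0,0,0,255]]';python3 -m crank '[[0,0,4,0,0,0,255],[0,0,8,0,0,0,255],[0,0,11,0,0,0,255],[0,0,11,0,0,0,255]]'
```

```text
t: 18.28
tool_pos: [0.5213, 0.1701, 0.2288]
eef_rot: [-3.14, 0.001, -0.212]
ft_force: [-2.8, 1.3, 4.6]
width: 0.006
t: 18.62
tool_pos: [0.5212, 0.1704, 0.2192]
eef_rot: [-3.141, 0.001, -0.212]
ft_force: [-16.8, -3.2, 43.1]
width: 0.007
```

```bash
python3 -m crank '[[0,0,-10,0,0,0,255],[0,0,-50,0,0,0,255],[0,0,-90,0,0,0,255],[-20,30,-130,0,0,0,255],[-40,45,-170,0,0,0,255],[-50,45,-200,0,0,0,255],[-50,45,-200,0,0,0,255],[-50,45,-200,0,0,0,255]]'; python3 - <<'E'
from h import *
p=shot('wrist'); cx,cy=pix(tray(0,0,20),p); x0=int(max(0,cx-110));y0=int(max(0,cy-110)); save(p,'w10.png',(x0,y0,x0+220,y0+190),3)
for y in (-40,0,40): print([((pix(tray(x,y,z),p)-[x0,y0])*3).round(0) for x,z in [(-70,20),(10,20)]])
p=shot('top'); print(spot('tape_core',p,1),spot('offcut',p,1),pose()[1]['ft_force'])
E
```

```text
t: 19.28
tool_pos: [0.4629, 0.1366, 0.4218]
eef_rot: [-3.139, -0.004, -0.213]
ft_force: [-0.9, 0.6, -0.8]
width: 0.01
[array([442., 535.]), array([448., 300.])]
[array([332., 535.]), array([330., 301.])]
[array([222., 536.]), array([213., 302.])]
[(0.65, array([ 0.5279, -0.0342,  0.0155]), array([333., 230.]))] [(0.75, array([ 0.7732, -0.0233,  0.0327]), array([330., 122.]))] [ 0.48066932  0.18687145 -1.12150384]
```

The picture limit is reached, so I'll check by numbers: brightness profiles along the three handles should match if all three lie flat at the same x.

```bash
python3 - <<'E'
from h import *
p=shot('wrist'); g=cv2.cvtColor(p['color'],cv2.COLOR_RGB2GRAY).astype(np.float32); g=cv2.resize(g,None,fx=4,fy=4,interpolation=cv2.INTER_LINEAR)
xs=np.arange(-92,20,2)
for y in (-40,0,40):
    v=[]
    for x in xs:
        q=[pix(tray(x,y+o,20),p)*4+1.5 for o in (-3,0,3)]; v.append(int(np.mean([g[int(b),int(a)] for a,b in q])))
    print(y,v)
    for x in (-60,-30,0): # lateral edges
        w=[int(g[tuple((pix(tray(x,y+o,20),p)*4+1.5).astype(int)[::-1])]) for o in range(-14,15,2)]; print('   x',x,w)
E
```

```text
-40 [104, 81, 81, 81, 82, 81, 81, 52, 38, 38, 39, 50, 81, 64, 56, 56, 63, 82, 82, 82, 82, 82, 82, 82, 82, 83, 83, 83, 83, 82, 83, 82, 83, 84, 83, 83, 83, 83, 84, 84, 84, 84, 84, 84, 84, 68, 61, 56, 61, 85, 85, 67, 77, 114, 121, 120]
   x -60 [170, 170, 113, 80, 57, 63, 62, 63, 63, 64, 63, 61, 109, 124, 156]
   x -30 [170, 170, 109, 77, 73, 82, 83, 82, 83, 84, 85, 76, 82, 96, 151]
   x 0 [172, 172, 124, 75, 55, 60, 60, 61, 61, 61, 61, 58, 85, 97, 156]
0 [109, 84, 81, 82, 82, 81, 81, 48, 38, 39, 39, 54, 74, 33, 74, 38, 82, 82, 82, 82, 82, 82, 82, 82, 83, 83, 83, 83, 83, 83, 83, 83, 83, 83, 84, 84, 84, 84, 84, 84, 84, 84, 84, 84, 85, 28, 83, 24, 84, 85, 84, 69, 96, 105, 108, 106]
   x -60 [170, 168, 112, 95, 62, 81, 82, 82, 83, 82, 83, 83, 133, 137, 161]
   x -30 [171, 168, 113, 96, 65, 82, 82, 83, 83, 83, 84, 83, 91, 98, 153]
   x 0 [171, 169, 112, 94, 62, 82, 82, 83, 83, 83, 84, 87, 87, 89, 161]
40 [108, 84, 82, 82, 82, 82, 82, 52, 39, 39, 39, 51, 80, 42, 66, 44, 66, 82, 82, 83, 83, 83, 83, 83, 82, 83, 83, 83, 83, 83, 83, 84, 83, 84, 84, 83, 84, 84, 84, 84, 84, 84, 84, 84, 84, 58, 65, 52, 60, 85, 85, 74, 87, 113, 119, 120]
   x -60 [170, 164, 105, 46, 54, 68, 69, 68, 60, 60, 60, 60, 84, 71, 160]
   x -30 [171, 165, 112, 51, 73, 83, 83, 83, 84, 84, 84, 82, 92, 85, 157]
   x 0 [173, 168, 108, 42, 60, 65, 64, 65, 65, 65, 65, 65, 96, 66, 167]
```

```bash
python3 -c "
from h import *
print(ctrl.finish_job())"
```

```text
the job is handed in; nothing more can be done
None
```

The kit is packed and handed in, at about 19.5 s on the robot's clock. The fork is in the lane next to the steel handle and the spatula is in the farthest lane. For each, I tucked the nose under the keeper, tilted about 12°, until it touched the end wall. I then pressed the handle down with closed fingers.

**What the checks showed**
- **Snapped in:** each press ended with the fingertips about 20 mm above the bench, which is handle-top height. The peak force was 56 N for the fork and 43 N for the spatula.
- **Position:** in the last wrist image, the brightness profiles along the three handles agree to about 1 mm with each other. All three catches look closed over the heels, and the handles are straight and centred in their lanes.
- **Robot and bystanders:** the gripper ended clear of everything. The tape core had not moved (within 1 mm).

**What failed or disagreed**
- **Final picture:** the picture limit was used up, so I confirmed the spatula's final state from image numbers, not by eye. I saw the fork flat beside the probe in an earlier picture.
- **Offcut not re-checked:** the final network call for it returned the mug instead. The arm never went near it.
- **Bench contact:** the fingertips pressed on the bench with about 21 N while grasping the spatula.

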